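# Clear two jammed bearings at the mouth of a feed lane

## Task

Two ball bearings have jammed side by side where the blue feed tray narrows into its lane. Nudge one of them back into the wide part, slide the other into the lane, then slide the first in behind it, and finish by pushing the rear one so that the pair presses the orange sprung pad with about 10 N for a second, before you back off. Keep both bearings flat on the tray all the time and never force anything: no push may reach 22 N.

Things in the scene. Friction and masses are not known exactly. Their poses are not given: they have to be found in the camera images.
- feed_tray: Feed tray fixed to the table: blue plate 355 mm long, 6 mm thick (floor at z = +6 mm), upright aluminium walls 5 mm thick, tops at z = 22 mm. Origin: middle of the throat, where the funnel ends and the lane begins, on the underside. x runs along the lane from the wide hopper to the end stop, y to the left of that, z up. All x, y given for the other things are in this frame.
- hopper_mid (a point): Middle of the hopper's floor, at x = -90, y = 0 mm. The hopper is 124 mm wide inside (y = -62 to +62) from its rear wall at x = -145 to x = -57 mm; from there both side walls run straight inward (30 degrees to the lane) to the throat at x = 0, which is 58 mm wide. The walls are smooth (friction about 0.15), but a bearing pushed straight ahead into a funnel wall may wedge: push it inward along the wall, from its outer rear side.
- lane_mid (a point): Point on the lane's floor at x = 60, y = 0 mm. Lane 58 mm wide (y = -29 to +29), x = 0 to 198 mm. In it stands a dark clamped stop block with an orange sprung pad, 44 mm wide, 12 mm high. The free pad's face is anywhere from x = 100 to 142 mm, not measured: feel for it. It gives 1 mm per 3 N, is hard after 8 mm, and eases back (damped) when let go, taking the bearings back by that much.
- bearing_1: Steel ball bearing lying flat on the tray floor, 48 mm across, 9 mm thick, 35 to 70 g (slides at under 1 N). Its hole cannot be used: push on the outer ring. Origin: centre of its underside, z up. At the start it is the left one: x about -45, y about +25 mm, up to 5 mm off the funnel wall, 1 to 3 mm off the other bearing.
- bearing_2: The same kind of bearing, 48 mm across, 9 mm thick; origin at the centre of its underside. At the start it is the right one of the pair: x about -45, y about -25 mm in the tray's frame.
Mind the look-alikes: they are no part of the job. Leave any brown look-alike of the bearing_2 alone.

How it is judged:
On the way, in this order (a step that is already met when the one before it is completed fails the run):
1. one bearing has been nudged back into the hopper (its centre more than 58 mm behind the throat) while the other is still at the funnel, not yet in the lane (((x of bearing_1 in the frame of feed_tray below -0.058 m and x of bearing_2 in the frame of feed_tray between -0.056 and 0 m) or (x of bearing_2 in the frame of feed_tray below -0.058 m and x of bearing_1 in the frame of feed_tray between -0.056 and 0 m))), for 0.1 s.
2. one bearing is in the lane while the other is still behind the throat (((x of bearing_1 in the frame of feed_tray above 0.015 m and x of bearing_2 in the frame of feed_tray below -0.005 m) or (x of bearing_2 in the frame of feed_tray above 0.015 m and x of bearing_1 in the frame of feed_tray below -0.005 m))), for 0.1 s.
3. both bearings in the lane and the front one, pushed only through the rear one, is pressed against the pad with 6 to 16 N (((x of bearing_1 in the frame of feed_tray above 0.07 m and x of bearing_2 in the frame of feed_tray above 0.015 m and contact force between bearing_1 and feed_tray between 6 and 16 N and contact force between the fingers and bearing_1 below 0.5 N) or (x of bearing_2 in the frame of feed_tray above 0.07 m and x of bearing_1 in the frame of feed_tray above 0.015 m and contact force between bearing_2 and feed_tray between 6 and 16 N and contact force between the fingers and bearing_2 below 0.5 N))), for 0.7 s.
At the end, for the whole second after the job is handed in: Both bearings lie flat and at rest in the lane, in single file: both centres at least 15 mm past the throat and no more than 60 mm apart (x of each of bearing_1, bearing_2 in the frame of feed_tray above 0.015 m and horizontal distance between bearing_1 and bearing_2 below 0.06 m and z of each of bearing_1, bearing_2 in the frame of feed_tray below 0.01 m and angle between each of bearing_1, bearing_2's own z axis and vertical below 0.1 rad and linear speed of each of bearing_1, bearing_2 below 0.01 m/s); the robot touches nothing.
It fails at once if a bearing lifted more than about 12 mm off the tray floor (z of any of bearing_1, bearing_2 in the frame of feed_tray above 0.018 m).
It fails at once if a bearing tipped up (angle between any of bearing_1, bearing_2's own z axis and vertical above 0.35 rad).
It fails at once if 22 N or more between the fingers and a bearing or the tray, or between a bearing and the tray (contact force between the fingers and bearing_1 above 22 N or contact force between the fingers and bearing_2 above 22 N or contact force between any of the fingers, bearing_1, bearing_2 and feed_tray above 22 N).
It also fails if it takes over 72 s, if anything falls off the work surface, if the arm or the gripper's body presses on something with over 40 N, if the wrist force passes 120 N, or if a joint passes its speed limit or range.

## Robot

A 6-joint arm with a two-finger parallel gripper is mounted at the origin on a cart in front of the work surface, level with it; the furniture and walls round the work are solid. World frame = base frame: x ahead of the robot, y to its left, z up, the work surface at z = 0. Lengths are in m, angles in rad, forces in N, time in s.
With the tool pointing down it reaches from about 0.3 to 0.875 m from the base axis. Payload 6.4 kg.
Tool frame: the origin (TCP) lies between the finger pads; the fingertips stand 8 mm ahead of it and the grasp point (between the pads) lies 11 mm behind it; z points along the fingers, x is the direction in which the jaws open and shut, and the axes are right-handed (so a half turn about z gives the same grasp; the last joint's range is limited). The gripper opens to 85 mm and grips with 20 to 120 N. Pads are 22 mm wide; open, the fingers measure 114 mm over their backs; the gripper's body (76 mm by 85 mm) begins 54 mm behind the grasp point. The pads swing forward as they close: fully open they stand 13 mm farther back than shut.
Start: joints at [-1.413, 0.181, 1.607, -0, 1.354, -0.206], TCP at [0.205, -0.537, 0.239] pointing down, gripper open.
Joint ranges: [-2.99, 2.99], [-0.89, 2.07], [0.3, 2.58], [-1.14, 4.28], [0, 2.63], [-3.12, 3.12]. Speed limits (rad/s): [2.57, 2.57, 3.01, 3.14, 3.14, 3.14].

## Interface

Orientations are given as a unit quaternion [w, x, y, z].
In Python, from bench import ctrl gives the robot as it stands.
- The arm moves only by the tool drive_tool, never from a script. Its argument "commands" is a list of rows, each an object of numbers: "gripper": the closure, from 0 (fully open) to 1 (shut); "dx", "dy", "dz": the shift along the tool's x, y, z in cm; "turn": the turn about the tool's z in degrees. A call has 1 to 20 rows; each row is the pose to reach, as a shift and turn from the pose commanded when the call began, along the tool's axes at that moment; what a row does not reach only later rows make up. A row lasts 1/8 s, in which the tool goes at most 62.5 mm and 10.7 degrees, less where a joint would pass 70% of its speed; a pose out of reach is approached as far as the arm can. A call with a gripper value outside its range is refused whole. The fingers move at their own pace and stop on an object; the grip force is fixed at half the most. Time passes only in rows, so rows that repeat a pose let the fingers close. It gives the time, the measured TCP pose, the force and the opening at its end, in the units of the state.
- ctrl.get_obs(): the state, without advancing time (a new reading comes with each control period).
- ctrl.camera(name): name is "scene" or "top"; returns a dict with "image" (480x640x3 uint8, red, green, blue), "mtx" (3x3 intrinsics, pixels), "k1" (the pictures are not rectified: a ray, as slopes to the right and down, at radius r is drawn at 1 + k1 r^2 times it, then the intrinsics apply), "R" (3x3) and "t" (3): a world point X has camera coordinates R X + t. Camera axes: x right, y down, z forward; pixel columns grow to the right and rows downward; lengths in m; the calibration is good to about 2 mm. A picture is of the moment at which its call begins. There is no depth.
- ctrl.hand_in(): hands the job in, once; it reports no verdict.
The state is a dict: "time_s": time; "q": joint angles; "dq": joint speeds; "joint_efforts": joint torques, N m; "eef_pos": TCP position; "eef_rot": TCP orientation; "wrist_force": force on the tool from outside, world axes, zero at the start; "torque": the same for the moment, N m; "opening": opening from 0.0 (shut) to 1.0 (fully open).
Only numpy, scipy, OpenCV 4.12 (cv2) and the standard library are available. Lean on these libraries where they do the work, as an engineer would, in place of code of your own. Each camera call takes 0.05 s, during which the arm holds its last target.

## Working session

There is one attempt and no reset: what is moved stays moved. The work goes in short steps, Python scripts to look and compute and a tool call to move; the robot and the scene stay as the last step left them, time stands still between calls to the robot, and variables do not carry over. Pictures are saved under pics/ and viewed, and the job is handed in when it is done.

Besides the shell and the picture viewer there is one more tool, called after "Call:" as name([rows], argument=value, ...), one row to a line, values as JSON. drive_tool: Moves the arm, as the interface text tells. Its arguments: {"type":"object","properties":{"commands":{"type":"array","items":{"type":"object","properties":{"gripper":{"type":"number"},"dx":{"type":"number"},"dy":{"type":"number"},"dz":{"type":"number"},"turn":{"type":"number"}}}}},"required":["commands"]}

```bash
mkdir -p pics; ls
python3 - <<'E'
from bench import ctrl
import cv2
o=ctrl.get_obs();print(o)
for n in("scene","top"):
    c=ctrl.camera(n);cv2.imwrite(f"pics/{n}0.png",c["image"][:,:,::-1]);print(n,c["mtx"],c["k1"],c["R"],c["t"])
E
```

```text
pics
{'time_s': 0.0, 'q': array([-1.41328561e+00,  1.81558308e-01,  1.60801817e+00,  5.83760819e-06,
        1.35377976e+00, -2.06272184e-01]), 'dq': array([-7.69633834e-04,  8.97578351e-04, -8.57671455e-04,  6.64970417e-04,
       -1.47998137e-04,  3.86511885e-05]), 'joint_efforts': array([ 8.02919913e-04, -4.44869363e+01, -3.51333261e+01, -2.64135788e-04,
        8.89063842e-03,  1.30553624e-05]), 'eef_pos': array([ 0.20453864, -0.53681452,  0.23836951]), 'eef_rot': array([-6.40502885e-04,  8.23349828e-01, -5.67533508e-01, -6.06073024e-04]), 'wrist_force': array([-0.06799446,  0.72342789, -0.32697174]), 'torque': array([-0.01218965, -0.00721365, -0.00530378]), 'opening': 1.0022003433586992}
scene [[558.01011062   0.         325.20591511]
 [  0.         558.01011062 238.76869469]
 [  0.           0.           1.        ]] -0.027743926563079904 [[-0.63682938 -0.77058197  0.02552987]
 [-0.36045773  0.26829431 -0.89335793]
 [ 0.68155599 -0.57811901 -0.44861993]] [0.32889326 0.25806819 0.47996196]
top [[557.96343679   0.         316.70381784]
 [  0.         557.96343679 241.44622616]
 [  0.           0.           1.        ]] -0.02717541352746911 [[ 0.0063658  -0.99993255 -0.00971465]
 [-0.99596057 -0.00546978 -0.08962494]
 [ 0.08956576  0.01024595 -0.99592821]] [-0.02274241  0.56153337  0.84045855]
```

View pics/top0.png

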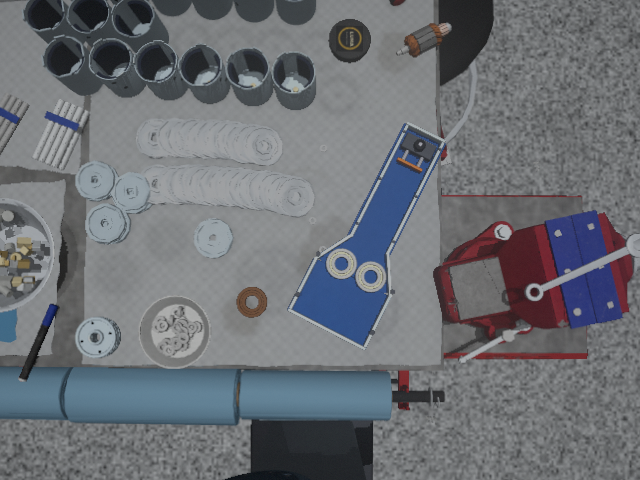

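View pics/scene0.png

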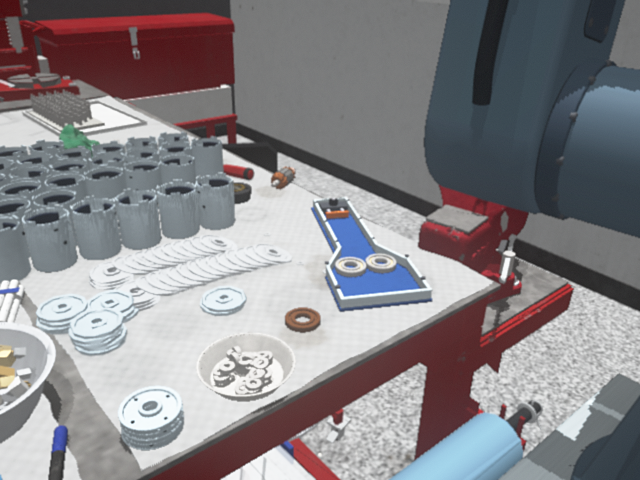

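```bash
cat > h.py <<'E'
import numpy as np,cv2
from bench import ctrl
def ray(c,u,v):
    K=c["mtx"];d=np.array([(u-K[0,2])/K[0,0],(v-K[1,2])/K[1,1]]);s=d.copy()
    for _ in range(20): s=d/(1+c["k1"]*(s@s))
    R=np.array(c["R"]);return -R.T@c["t"],R.T@np.array([s[0],s[1],1])
def w(c,u,v,z):
    o,d=ray(c,u,v);return (o+d*(z-o[2])/d[2])
def proj(c,X):
    p=np.array(c["R"])@X+c["t"];s=p[:2]/p[2];s=s*(1+c["k1"]*(s@s));return s*np.diag(c["mtx"])[:2]+c["mtx"][:2,2]
def crop(c,name,x0,y0,ww,hh,f):
    im=c["image"][y0:y0+hh,x0:x0+ww,::-1];cv2.imwrite(name,cv2.resize(im,None,fx=f,fy=f,interpolation=cv2.INTER_CUBIC))
E
python3 - <<'E'
from h import *
import pickle
c=ctrl.camera("top");pickle.dump(c,open("top0.pkl","wb"))
crop(c,"pics/c1.png",280,230,130,125,6 if 0 else 4.8)
crop(c,"pics/c2.png",340,115,110,125,4.8)
E
```

```text
(no output)
```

View pics/c1.png

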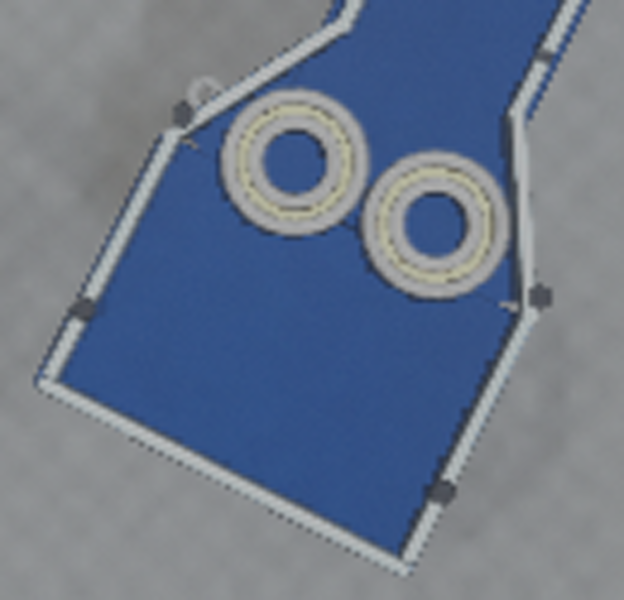

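View pics/c2.png

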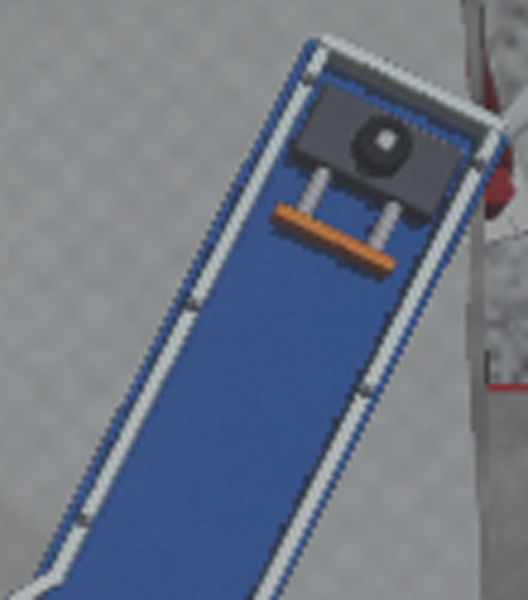

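```bash
cat > fit.py <<'E'
from h import *
import pickle
from scipy.optimize import least_squares
c=pickle.load(open("top0.pkl","rb"))
A=lambda u,v:(280+(u+.5)/4.8-.5,230+(v+.5)/4.8-.5)
B=lambda u,v:(340+(u+.5)/4.8-.5,115+(v+.5)/4.8-.5)
pts=[(A(40,380),(-150,67)),(A(408,572),(-150,-67)),(A(510,115),(0,-29)),(A(350,30),(0,29)),(B(318,38),(203,34)),(B(508,125),(203,-34))]
W=np.array([w(c,*p,.022)[:2] for p,_ in pts]);T=np.array([t for _,t in pts])/1e3
def f(p):
    a=p[2];R=np.array([[np.cos(a),-np.sin(a)],[np.sin(a),np.cos(a)]]);return (T@R.T+p[:2]-W).ravel()
r=least_squares(f,[.4,-.1,-.5]);print(r.x,np.degrees(r.x[2]));print((r.fun*1000).reshape(-1,2).round(1))
a=r.x[2];R=np.array([[np.cos(a),-np.sin(a)],[np.sin(a),np.cos(a)]])
for n,p in(("b1",A(295,162)),("b2",A(436,225)),("padL",B(276,208)),("padR",B(392,268))):
    X=w(c,*p,.015 if n[0]=="b" else .018)[:2];print(n,X,(R.T@(X-r.x[:2])*1e3).round(1))
def t2w(x,y,z): return np.r_[R@np.array([x,y])/1e3+r.x[:2],z/1e3]
im=c["image"][:,:,::-1][115:360,280:450];im=cv2.resize(im,None,fx=3.2,fy=3.2).copy()
def P(x,y,z):
    u=proj(c,t2w(x,y,z));return tuple(int(round(k)) for k in ((u[0]-280+.5)*3.2,(u[1]-115+.5)*3.2))
ii=[(-145,62),(-57,62),(0,29),(198,29),(198,-29),(0,-29),(-57,-62),(-145,-62)]
cv2.polylines(im,[np.array([P(*q,22) for q in ii])],True,(0,0,255),1)
cv2.polylines(im,[np.array([P(*q,6) for q in ii])],True,(0,255,255),1)
cv2.imwrite("pics/ov.png",im)
E
python3 fit.py
```

```text
[ 0.55839248 -0.10094431 -0.46611718] -26.706547111723506
[[-3.   2. ]
 [-3.1  0.4]
 [ 1.7  0. ]
 [ 0.4  0.1]
 [ 2.7 -2.1]
 [ 1.2 -0.4]]
b1 [ 0.52838698 -0.05761149] [-46.3  25.2]
b2 [ 0.50816484 -0.10347163] [-43.7 -24.8]
padL [ 0.69589562 -0.14593646] [143.1  21.6]
padR [ 0.67595787 -0.18400018] [142.4 -21.4]
```

View pics/ov.png

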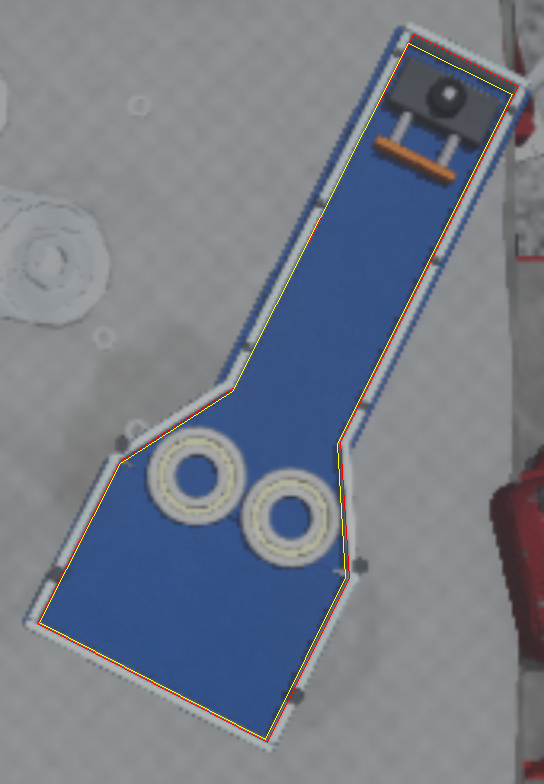

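```bash
cat >> h.py <<'E'
from scipy.spatial.transform import Rotation as Ro
TX,TY,TA=0.55839,-0.10094,-0.46612
ca,sa=np.cos(TA),np.sin(TA);RT=np.array([[ca,-sa],[sa,ca]])
def t2w(x,y): return RT@np.array([x,y])/1e3+[TX,TY]
def w2t(X): return RT.T@(np.array(X[:2])-[TX,TY])*1e3
def st():
    o=ctrl.get_obs();q=o["eef_rot"];M=Ro.from_quat([q[1],q[2],q[3],q[0]]).as_matrix()
    th=np.degrees(np.arctan2(M[1,1],M[0,1]))-np.degrees(TA)-180  # forward = -y, tray angle
    th=(th+180)%360-180
    f=o["wrist_force"];ft=RT.T@f[:2]
    print("t%.2f tray"%o["time_s"],w2t(o["eef_pos"]).round(1),"z%.1f"%(o["eef_pos"][2]*1e3),"th%.1f"%th,"F",ft.round(2),f[2].round(2),"op%.2f"%o["opening"],"q6 %.2f"%o["q"][5]);return o,M,th
def to(*goals):
    o,M,th=st()
    for (x,y,z,t) in goals:
        d=np.r_[t2w(x,y),z/1e3]-o["eef_pos"];l=M.T@d*100
        print((x,y,z,t),"dx %.2f dy %.2f dz %.2f turn %.1f"%(*l,-(t-th)))
E
python3 -c "
from h import *
to((-5,13,120,0),(-5,13,60,0))"
```

```text
t0.15 tray [-120.1 -548.5] z238.6 th47.6 F [-0.51  0.82] -0.71 op1.00 q6 -0.21
(-5, 13, 120, 0) dx -29.39 dy -49.20 dz 11.91 turn 47.6
(-5, 13, 60, 0) dx -29.38 dy -49.20 dz 17.91 turn 47.6
```

Call:
drive_tool([
  {"dx":-7,"dy":-12,"dz":0,"turn":10,"gripper":1},
  {"dx":-14,"dy":-24,"dz":0,"turn":20,"gripper":1},
  {"dx":-29.4,"dy":-49.2,"dz":6,"turn":47.6,"gripper":1},
  {"dx":-29.4,"dy":-49.2,"dz":6,"turn":47.6,"gripper":1},
  {"dx":-29.4,"dy":-49.2,"dz":8,"turn":47.6,"gripper":1},
  {"dx":-29.4,"dy":-49.2,"dz":8,"turn":47.6,"gripper":1},
  {"dx":-29.4,"dy":-49.2,"dz":11.9,"turn":47.6,"gripper":1},
  {"dx":-29.4,"dy":-49.2,"dz":11.9,"turn":47.6,"gripper":1},
  {"dx":-29.4,"dy":-49.2,"dz":16,"turn":47.6,"gripper":1},
  {"dx":-29.4,"dy":-49.2,"dz":17.9,"turn":47.6,"gripper":1},
  {"dx":-29.4,"dy":-49.2,"dz":17.9,"turn":47.6,"gripper":1},
  {"dx":-29.4,"dy":-49.2,"dz":17.9,"turn":47.6,"gripper":1},
  {"dx":-29.4,"dy":-49.2,"dz":17.9,"turn":47.6,"gripper":1},
  {"dx":-29.4,"dy":-49.2,"dz":17.9,"turn":47.6,"gripper":1},
])

```text
time_s: 1.9
eef_pos: [0.5606, -0.089, 0.0622]
eef_rot: [0.001, -0.524, 0.852, -0.001]
wrist_force: [0.1, 0.6, -0.1]
opening: -0.002
```

Run:
```python
from h import *
o,M,th=st()
for n in("scene","top"):
    c=ctrl.camera(n)
    tip=o["eef_pos"]+M[:,2]*.008
    print(n,proj(c,tip),proj(c,o["eef_pos"]+M[:,2]*.021))
    u,v=proj(c,tip).astype(int)
    crop(c,f"pics/{n}1.png",max(0,u-80),max(0,v-70),160,130,4.6)
```

```text
t1.90 tray [-3.4 11.6] z62.2 th-0.1 F [-0.19  0.62] -0.09 op-0.00 q6 1.67
scene [351.47422895 228.55092171] [351.08823485 235.84619516]
top [362.96890016 240.65903606] [362.35721294 241.41201313]
```

View pics/scene1.png

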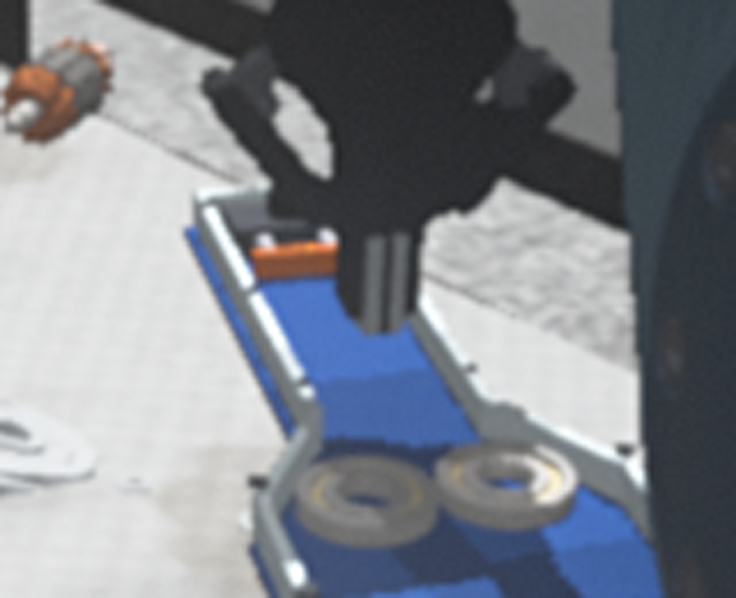

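View pics/top1.png

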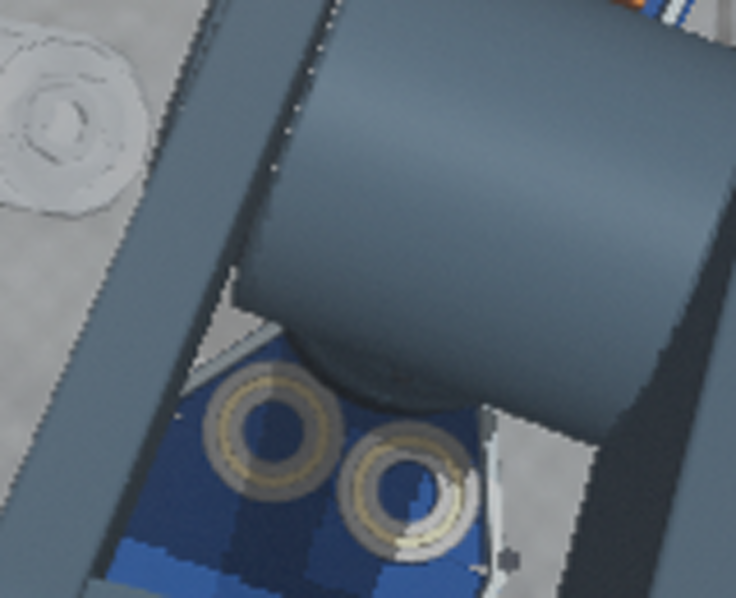

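```bash
python3 -c "
from h import *
to((-6,13,30,0),(-6,13,16.5,0))"
```

```text
t2.00 tray [-3.8 11.8] z61.6 th-0.1 F [0.15 0.59] -0.43 op0.00 q6 1.67
(-6, 13, 30, 0) dx -0.12 dy 0.22 dz 3.16 turn -0.1
(-6, 13, 16.5, 0) dx -0.12 dy 0.23 dz 4.51 turn -0.1
```

Call:
drive_tool([
  {"dx":0,"dy":0.1,"dz":1.5,"gripper":1},
  {"dx":0,"dy":0.1,"dz":3,"gripper":1},
  {"dx":0,"dy":0.1,"dz":3.5,"gripper":1},
  {"dx":0,"dy":0.1,"dz":4,"gripper":1},
  {"dx":0,"dy":0.1,"dz":4,"gripper":1},
  {"dx":0,"dy":0.1,"dz":4,"gripper":1},
  {"dx":0,"dy":0.1,"dz":4,"gripper":1},
  {"dx":0,"dy":0.1,"dz":4,"gripper":1},
])

```text
invalid input at $.commands[0]: expected keys gripper, dx, dy, dz, turn
```

Run:
```python
from h import *
to((-6,13,16.5,0))
c=ctrl.camera("scene")
crop(c,f"pics/scene2.png",280,170,160,130,4.6)
```

```text
t2.00 tray [-3.8 11.8] z61.6 th-0.1 F [0.15 0.59] -0.43 op0.00 q6 1.67
(-6, 13, 16.5, 0) dx -0.12 dy 0.23 dz 4.51 turn -0.1
```

View pics/scene2.png

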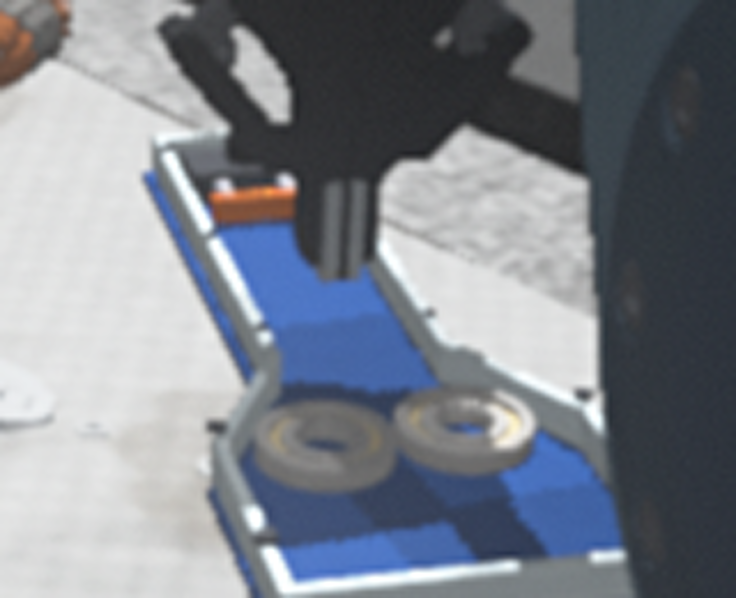

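Call:
drive_tool([
  {"dx":-0.3,"dy":0.1,"dz":1.5,"turn":0,"gripper":1},
  {"dx":-0.3,"dy":0.1,"dz":2.5,"turn":0,"gripper":1},
  {"dx":-0.3,"dy":0.1,"dz":3.5,"turn":0,"gripper":1},
  {"dx":-0.3,"dy":0.1,"dz":4,"turn":0,"gripper":1},
  {"dx":-0.3,"dy":0.1,"dz":4,"turn":0,"gripper":1},
  {"dx":-0.3,"dy":0.1,"dz":4,"turn":0,"gripper":1},
  {"dx":-0.3,"dy":0.1,"dz":4,"turn":0,"gripper":1},
  {"dx":-0.3,"dy":0.1,"dz":4,"turn":0,"gripper":1},
])

```text
time_s: 3.05
eef_pos: [0.5605, -0.0844, 0.0206]
eef_rot: [0.0, -0.524, 0.852, -0.0]
wrist_force: [0.6, 0.1, 0.8]
opening: -0.001
```

Run:
```python
from h import *
to((-6,16.5,16.5,0))
c=ctrl.camera("scene")
crop(c,f"pics/scene3.png",280,170,160,130,4.6)
```

```text
t3.05 tray [-5.5 15.7] z20.6 th-0.0 F [0.54 0.37] 0.78 op-0.00 q6 1.68
(-6, 16.5, 16.5, 0) dx -0.08 dy 0.05 dz 0.41 turn -0.0
```

View pics/scene3.png

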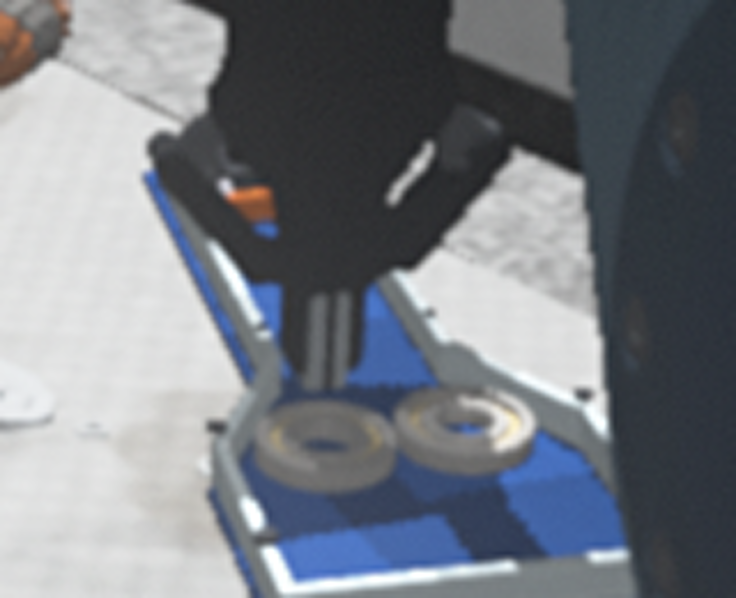

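Call:
drive_tool([
  {"dx":0,"dy":0,"dz":0.2,"turn":0,"gripper":1},
  {"dx":0,"dy":0,"dz":0.4,"turn":0,"gripper":1},
  {"dx":0,"dy":0.2,"dz":0.4,"turn":0,"gripper":1},
  {"dx":0,"dy":0.4,"dz":0.4,"turn":0,"gripper":1},
  {"dx":-0.1,"dy":0.6,"dz":0.4,"turn":0,"gripper":1},
  {"dx":-0.2,"dy":0.8,"dz":0.4,"turn":0,"gripper":1},
  {"dx":-0.3,"dy":1.0,"dz":0.4,"turn":0,"gripper":1},
  {"dx":-0.4,"dy":1.2,"dz":0.4,"turn":0,"gripper":1},
  {"dx":-0.5,"dy":1.4,"dz":0.4,"turn":0,"gripper":1},
  {"dx":-0.5,"dy":1.6,"dz":0.4,"turn":0,"gripper":1},
  {"dx":-0.5,"dy":1.8,"dz":0.4,"turn":0,"gripper":1},
  {"dx":-0.5,"dy":2.0,"dz":0.4,"turn":0,"gripper":1},
  {"dx":-0.5,"dy":2.2,"dz":0.4,"turn":0,"gripper":1},
])

```text
time_s: 4.72
eef_pos: [0.5428, -0.07, 0.0163]
eef_rot: [0.0, -0.524, 0.852, 0.0]
wrist_force: [-0.1, -0.1, -0.4]
opening: 0.004
```

Run:
```python
from h import *
to((-45,22,16.5,0))
c=ctrl.camera("scene")
crop(c,f"pics/scene4.png",280,190,160,130,4.6)
```

```text
t4.72 tray [-27.9  20.6] z16.3 th-0.1 F [-0.08 -0.17] -0.36 op0.00 q6 1.69
(-45, 22, 16.5, 0) dx -0.14 dy 1.71 dz -0.02 turn -0.1
```

View pics/scene4.png

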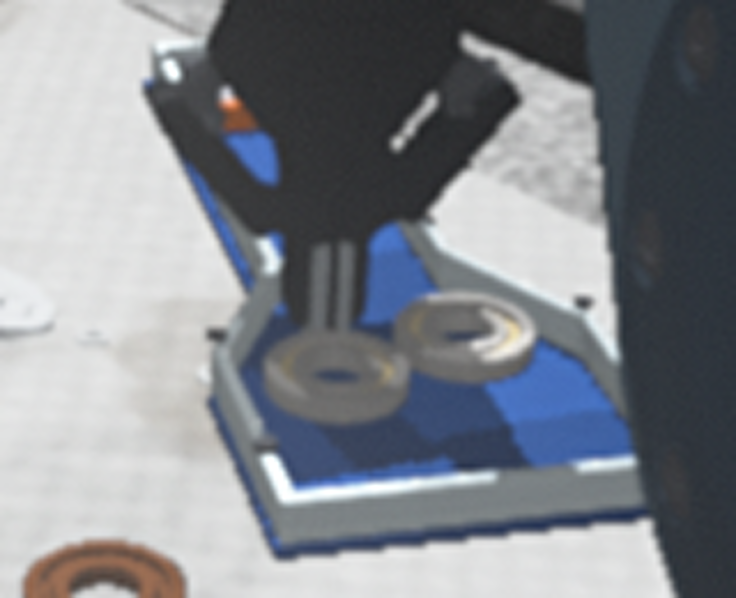

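Call:
drive_tool([
  {"dx":0,"dy":0.2,"dz":0,"turn":0,"gripper":1},
  {"dx":0,"dy":0.4,"dz":0,"turn":0,"gripper":1},
  {"dx":0,"dy":0.6,"dz":0,"turn":0,"gripper":1},
  {"dx":-0.1,"dy":0.8,"dz":0,"turn":0,"gripper":1},
  {"dx":-0.1,"dy":1.0,"dz":0,"turn":0,"gripper":1},
  {"dx":-0.1,"dy":1.2,"dz":0,"turn":0,"gripper":1},
  {"dx":-0.1,"dy":1.4,"dz":0,"turn":0,"gripper":1},
  {"dx":-0.1,"dy":1.6,"dz":0,"turn":0,"gripper":1},
  {"dx":-0.1,"dy":1.8,"dz":0,"turn":0,"gripper":1},
  {"dx":-0.1,"dy":1.9,"dz":0,"turn":0,"gripper":1},
  {"dx":-0.1,"dy":1.6,"dz":0,"turn":0,"gripper":1},
  {"dx":-0.1,"dy":1.6,"dz":-1.5,"turn":0,"gripper":1},
  {"dx":-0.1,"dy":1.6,"dz":-3.5,"turn":0,"gripper":1},
  {"dx":-0.1,"dy":1.6,"dz":-3.5,"turn":0,"gripper":1},
  {"dx":-0.1,"dy":1.6,"dz":-3.5,"turn":0,"gripper":1},
])

```text
time_s: 6.65
eef_pos: [0.529, -0.062, 0.0514]
eef_rot: [0.0, -0.524, 0.852, -0.0]
wrist_force: [-0.5, 0.7, 0.4]
opening: 0.003
```

Run:
```python
from h import *
to((-72,-40,50,30),(-72,-40,16.5,30))
c=ctrl.camera("scene")
crop(c,f"pics/scene5.png",280,190,160,130,4.6)
c=ctrl.camera("top")
crop(c,f"pics/top5.png",280,200,160,130,4.6)
```

```text
t6.65 tray [-43.8  21.6] z51.4 th-0.0 F [-0.79  0.42] 0.38 op0.00 q6 1.70
(-72, -40, 50, 30) dx 6.16 dy 2.82 dz 0.14 turn -30.0
(-72, -40, 16.5, 30) dx 6.16 dy 2.82 dz 3.49 turn -30.0
```

View pics/scene5.png

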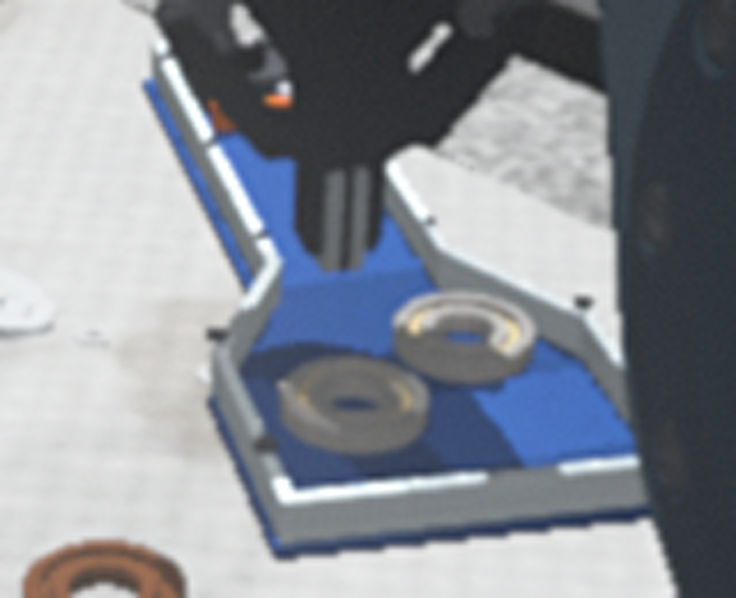

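View pics/top5.png

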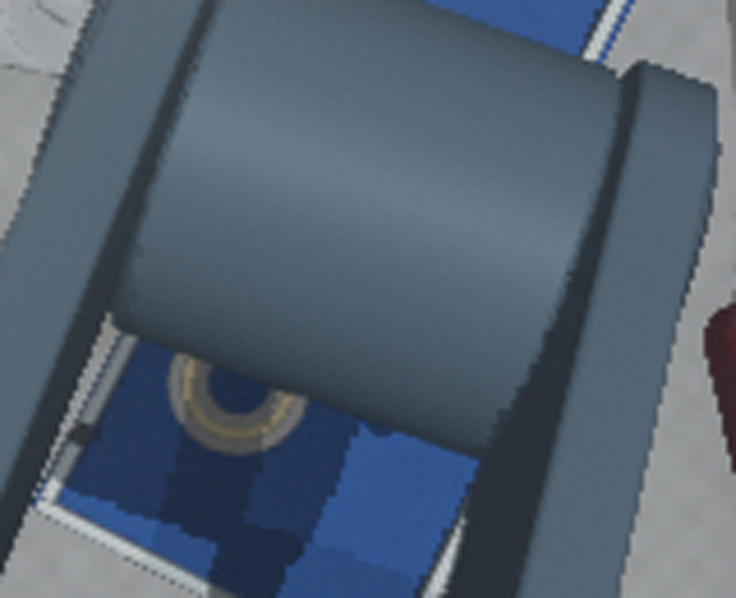

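```bash
cat >> h.py <<'E'
def S(c,x0,y0,u,v,z=.015,f=4.6): return w2t(w(c,x0+(u+.5)/f-.5,y0+(v+.5)/f-.5,z)).round(1)
E
python3 - <<'E'
from h import *
c=ctrl.camera("scene")
print(S(c,280,190,353,398),S(c,280,190,464,331))
E
```

```text
[-84.9  24.5] [-48.4 -25.1]
```

Call:
drive_tool([
  {"dx":2,"dy":1,"dz":0,"turn":-10,"gripper":1},
  {"dx":4,"dy":2,"dz":0,"turn":-20,"gripper":1},
  {"dx":6.4,"dy":3.3,"dz":0,"turn":-30,"gripper":1},
  {"dx":6.4,"dy":3.3,"dz":0,"turn":-30,"gripper":1},
  {"dx":6.4,"dy":3.3,"dz":0,"turn":-30,"gripper":1},
  {"dx":6.4,"dy":3.3,"dz":1,"turn":-30,"gripper":1},
  {"dx":6.4,"dy":3.3,"dz":2,"turn":-30,"gripper":1},
  {"dx":6.4,"dy":3.3,"dz":2.3,"turn":-30,"gripper":1},
  {"dx":6.4,"dy":3.3,"dz":2.3,"turn":-30,"gripper":1},
  {"dx":6.4,"dy":3.3,"dz":2.3,"turn":-30,"gripper":1},
])

```text
time_s: 8.05
eef_pos: [0.4709, -0.1043, 0.0284]
eef_rot: [-0.0, 0.727, -0.687, 0.0]
wrist_force: [-0.2, -0.4, -0.4]
opening: -0.002
```

Run:
```python
from h import *
to((-77,-43,16.5,30))
c=ctrl.camera("scene")
crop(c,f"pics/scene6.png",280,190,160,130,4.6)
```

```text
t8.05 tray [-76.6 -42.3] z28.4 th29.9 F [ 0.   -0.46] -0.37 op-0.00 q6 1.05
(-77, -43, 16.5, 30) dx 0.04 dy 0.07 dz 1.19 turn -0.1
```

View pics/scene6.png

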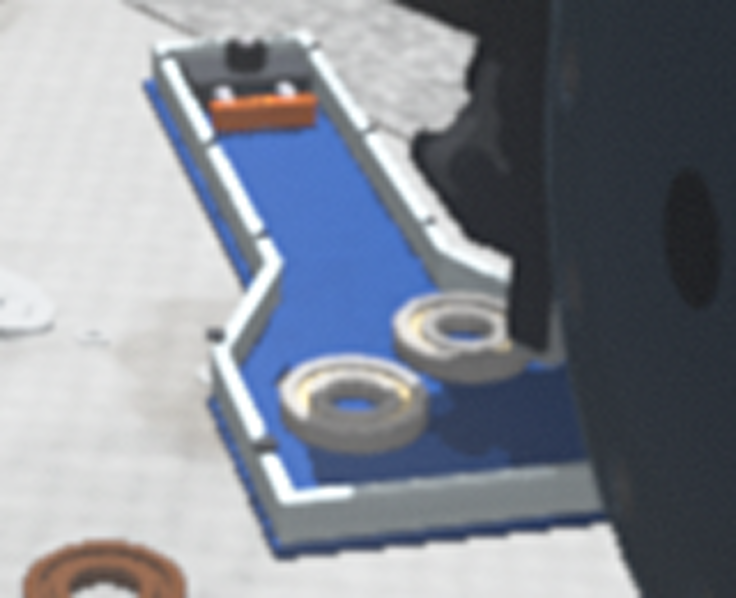

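Call:
drive_tool([
  {"dx":0,"dy":0,"dz":0.6,"turn":0,"gripper":1},
  {"dx":0,"dy":0,"dz":1.2,"turn":0,"gripper":1},
  {"dx":0,"dy":0,"dz":1.2,"turn":0,"gripper":1},
  {"dx":0,"dy":-0.2,"dz":1.2,"turn":0,"gripper":1},
  {"dx":0,"dy":-0.4,"dz":1.2,"turn":0,"gripper":1},
  {"dx":0,"dy":-0.6,"dz":1.2,"turn":0,"gripper":1},
  {"dx":0,"dy":-0.8,"dz":1.2,"turn":0,"gripper":1},
  {"dx":0,"dy":-1.0,"dz":1.2,"turn":0,"gripper":1},
  {"dx":0,"dy":-1.2,"dz":1.2,"turn":0,"gripper":1},
  {"dx":0,"dy":-1.4,"dz":1.2,"turn":0,"gripper":1},
  {"dx":0,"dy":-1.6,"dz":1.2,"turn":0,"gripper":1},
  {"dx":0,"dy":-1.8,"dz":1.2,"turn":0,"gripper":1},
])

```text
time_s: 9.6
eef_pos: [0.4888, -0.1032, 0.0163]
eef_rot: [0.0, 0.727, -0.687, -0.0]
wrist_force: [0.0, 0.6, 0.1]
opening: -0.001
```

Run:
```python
from h import *
st()
c=ctrl.camera("scene")
crop(c,f"pics/scene7.png",280,190,160,130,4.6)
```

```text
t9.60 tray [-61.1 -33.3] z16.3 th30.0 F [-0.28  0.57] 0.1 op-0.00 q6 1.07
```

View pics/scene7.png

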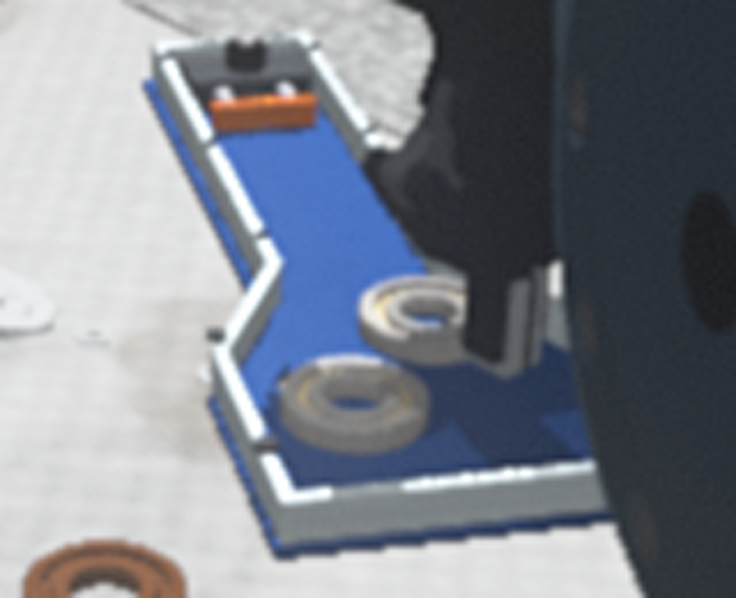

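Call:
drive_tool([
  {"dx":0,"dy":-0.2,"dz":0,"turn":0,"gripper":1},
  {"dx":0,"dy":-0.4,"dz":0,"turn":0,"gripper":1},
  {"dx":0,"dy":-0.6,"dz":0,"turn":0,"gripper":1},
  {"dx":0,"dy":-0.8,"dz":0,"turn":0,"gripper":1},
  {"dx":0,"dy":-1.0,"dz":0,"turn":0,"gripper":1},
  {"dx":0,"dy":-1.2,"dz":0,"turn":0,"gripper":1},
  {"dx":0,"dy":-1.4,"dz":0,"turn":0,"gripper":1},
  {"dx":0,"dy":-1.6,"dz":0,"turn":0,"gripper":1},
  {"dx":0,"dy":-1.8,"dz":0,"turn":0,"gripper":1},
  {"dx":0,"dy":-2.0,"dz":0,"turn":0,"gripper":1},
  {"dx":0,"dy":-2.2,"dz":0,"turn":0,"gripper":1},
  {"dx":0,"dy":-2.4,"dz":0,"turn":0,"gripper":1},
  {"dx":0,"dy":-2.4,"dz":0,"turn":0,"gripper":1},
])

```text
time_s: 11.28
eef_pos: [0.5129, -0.1019, 0.0163]
eef_rot: [-0.0, 0.727, -0.687, 0.0]
wrist_force: [0.2, -0.9, -0.3]
opening: 0.001
```

Run:
```python
from h import *
st()
c=ctrl.camera("scene")
crop(c,f"pics/scene8.png",280,190,160,130,4.6)
```

```text
t11.28 tray [-40.2 -21.3] z16.3 th30.0 F [ 0.56 -0.77] -0.29 op0.00 q6 1.09
```

View pics/scene8.png

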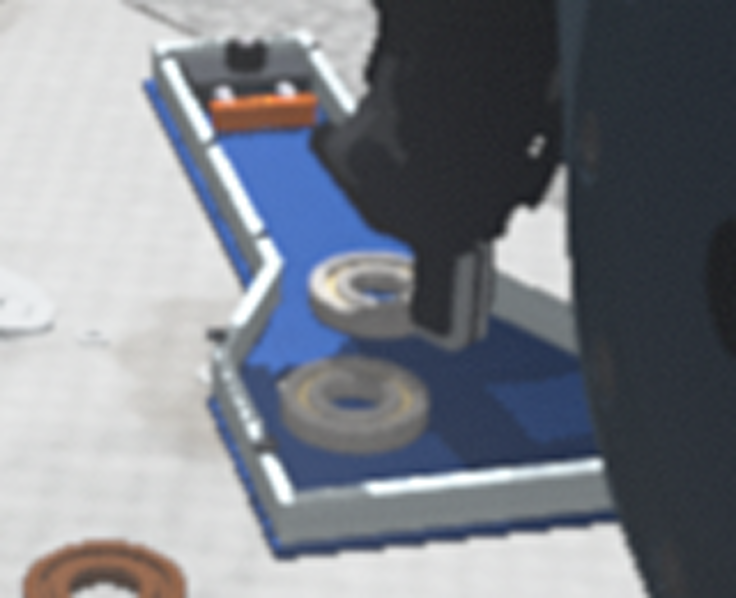

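Call:
drive_tool([
  {"dx":0,"dy":0.5,"dz":0,"turn":0,"gripper":1},
  {"dx":0,"dy":0.8,"dz":0,"turn":0,"gripper":1},
  {"dx":-0.5,"dy":0.8,"dz":0,"turn":10,"gripper":1},
  {"dx":-1.1,"dy":0.5,"dz":0,"turn":20,"gripper":1},
  {"dx":-1.75,"dy":0.1,"dz":0,"turn":30,"gripper":1},
  {"dx":-1.75,"dy":0.1,"dz":0,"turn":30,"gripper":1},
  {"dx":-1.75,"dy":0.1,"dz":0,"turn":30,"gripper":1},
  {"dx":-1.75,"dy":0.1,"dz":0,"turn":30,"gripper":1},
])

```text
time_s: 12.32
eef_pos: [0.5105, -0.0847, 0.0163]
eef_rot: [-0.0, -0.525, 0.851, 0.0]
wrist_force: [0.7, 0.8, 0.4]
opening: -0.001
```

Run:
```python
from h import *
st()
c=ctrl.camera("scene")
crop(c,f"pics/scene9.png",280,190,160,130,4.6)
print(S(c,280,190,379,284))
```

```text
t12.32 tray [-50.1  -7. ] z16.3 th0.0 F [0.24 1.  ] 0.41 op-0.00 q6 1.64
[-10.3  -6.1]
```

View pics/scene9.png

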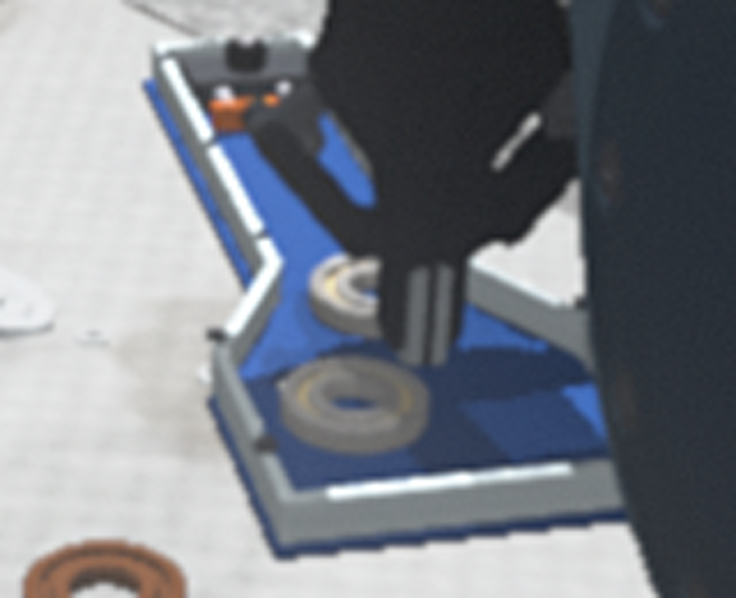

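Call:
drive_tool([
  {"dx":0,"dy":0,"dz":0,"turn":-10,"gripper":1},
  {"dx":0,"dy":-0.2,"dz":0,"turn":-10,"gripper":1},
  {"dx":0,"dy":-0.4,"dz":0,"turn":-10,"gripper":1},
  {"dx":0,"dy":-0.6,"dz":0,"turn":-10,"gripper":1},
  {"dx":-0.05,"dy":-0.8,"dz":0,"turn":-10,"gripper":1},
  {"dx":-0.1,"dy":-1.0,"dz":0,"turn":-10,"gripper":1},
  {"dx":-0.15,"dy":-1.2,"dz":0,"turn":-10,"gripper":1},
  {"dx":-0.2,"dy":-1.4,"dz":0,"turn":-10,"gripper":1},
  {"dx":-0.25,"dy":-1.6,"dz":0,"turn":-10,"gripper":1},
  {"dx":-0.3,"dy":-1.8,"dz":0,"turn":-10,"gripper":1},
  {"dx":-0.35,"dy":-2.0,"dz":0,"turn":-10,"gripper":1},
  {"dx":-0.4,"dy":-2.2,"dz":0,"turn":-10,"gripper":1},
])

```text
time_s: 13.88
eef_pos: [0.5323, -0.0908, 0.0163]
eef_rot: [-0.0, -0.597, 0.803, 0.0]
wrist_force: [-0.5, 0.2, 0.7]
opening: -0.005
```

Run:
```python
from h import *
st()
c=ctrl.camera("scene")
crop(c,f"pics/scene10.png",280,190,160,130,4.6)
c=ctrl.camera("top")
crop(c,f"pics/top10.png",280,150,160,130,4.6)
```

```text
t13.88 tray [-27.9  -2.7] z16.3 th10.0 F [-0.49 -0.05] 0.66 op-0.01 q6 1.47
```

View pics/scene10.png

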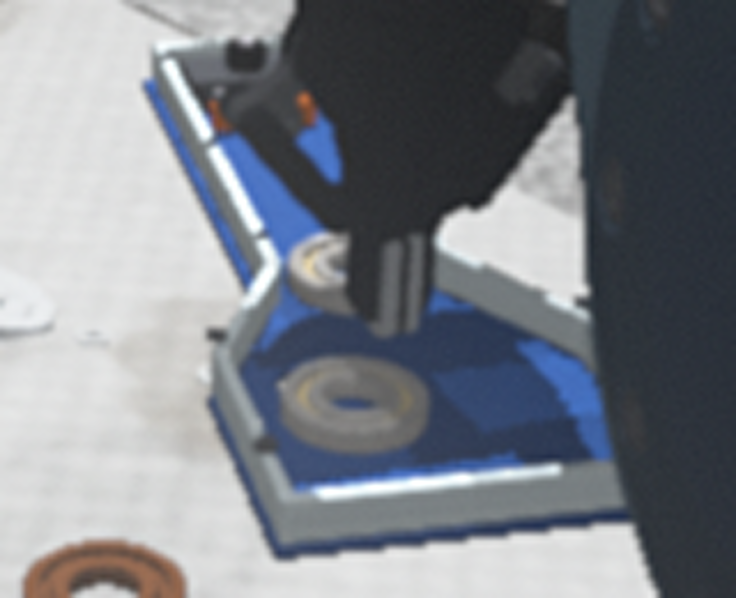

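View pics/top10.png

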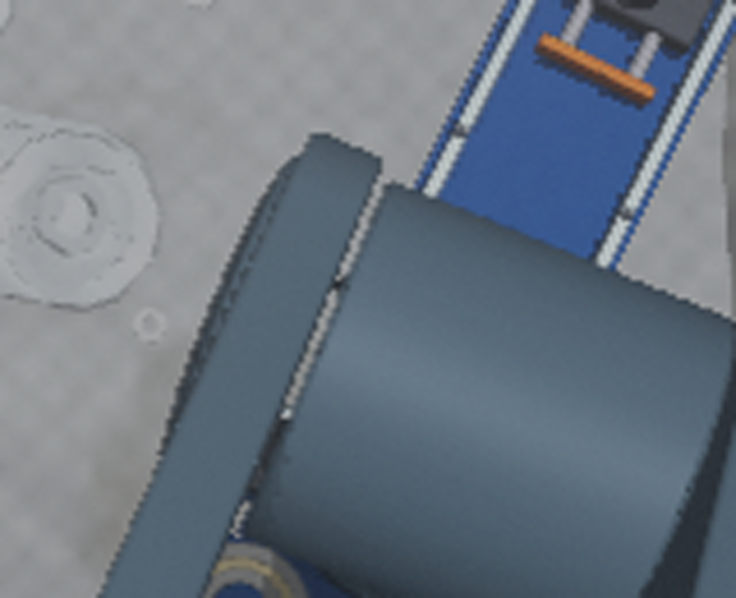

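Run:
```python
from h import *
c=ctrl.camera("scene")
print(S(c,280,190,288,266,.013),S(c,280,190,278,398,.013),S(c,280,190,281,262,.022))
```

```text
[12.3 21.2] [-77.2  47.6] [-0.9 27.5]
```

Call:
drive_tool([
  {"dx":0.03,"dy":-0.2,"dz":0,"turn":2,"gripper":1},
  {"dx":0.07,"dy":-0.4,"dz":0,"turn":4,"gripper":1},
  {"dx":0.1,"dy":-0.6,"dz":0,"turn":6,"gripper":1},
  {"dx":0.14,"dy":-0.8,"dz":0,"turn":8,"gripper":1},
  {"dx":0.18,"dy":-1.0,"dz":0,"turn":10,"gripper":1},
  {"dx":0.21,"dy":-1.2,"dz":0,"turn":10,"gripper":1},
  {"dx":0.25,"dy":-1.4,"dz":0,"turn":10,"gripper":1},
  {"dx":0.28,"dy":-1.6,"dz":0,"turn":10,"gripper":1},
  {"dx":0.32,"dy":-1.8,"dz":0,"turn":10,"gripper":1},
  {"dx":0.35,"dy":-2.0,"dz":0,"turn":10,"gripper":1},
  {"dx":0.42,"dy":-2.4,"dz":0,"turn":10,"gripper":1},
  {"dx":0.49,"dy":-2.8,"dz":0,"turn":10,"gripper":1},
  {"dx":0.56,"dy":-3.2,"dz":0,"turn":10,"gripper":1},
  {"dx":0.63,"dy":-3.6,"dz":0,"turn":10,"gripper":1},
  {"dx":0.7,"dy":-4.0,"dz":0,"turn":10,"gripper":1},
  {"dx":0.78,"dy":-4.4,"dz":0,"turn":10,"gripper":1},
  {"dx":0.78,"dy":-4.4,"dz":0,"turn":10,"gripper":1},
])

```text
time_s: 16.15
eef_pos: [0.5724, -0.1112, 0.0164]
eef_rot: [0.0, -0.524, 0.852, -0.0]
wrist_force: [0.9, 0.4, -0.6]
opening: -0.004
```

Run:
```python
from h import *
st()
c=ctrl.camera("scene")
crop(c,f"pics/scene11.png",280,190,160,130,4.6)
```

```text
t16.15 tray [17.1 -2.9] z16.4 th-0.1 F [0.6  0.79] -0.62 op-0.00 q6 1.64
```

View pics/scene11.png

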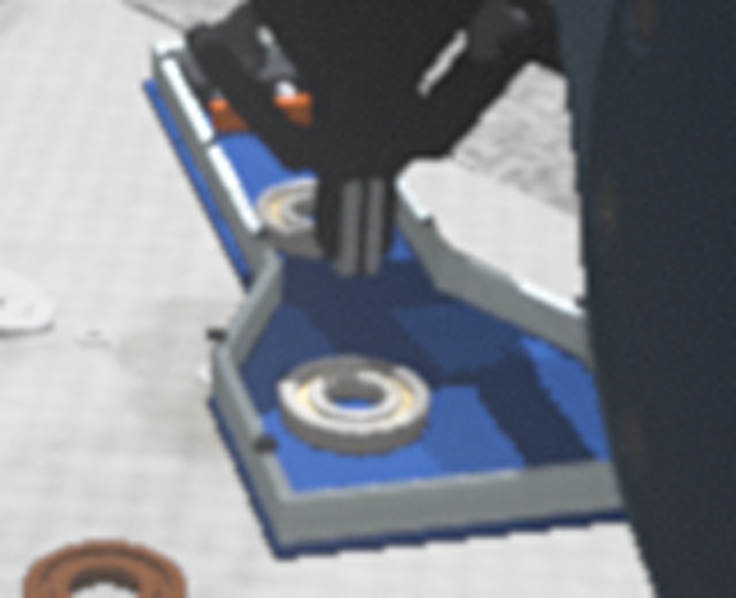

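Call:
drive_tool([
  {"dx":0,"dy":0.5,"dz":0,"turn":0,"gripper":1},
  {"dx":0,"dy":1,"dz":-1.5,"turn":0,"gripper":1},
  {"dx":-0.5,"dy":3,"dz":-3.5,"turn":8,"gripper":1},
  {"dx":-2,"dy":6,"dz":-3.5,"turn":16,"gripper":1},
  {"dx":-4,"dy":10,"dz":-3.5,"turn":24,"gripper":1},
  {"dx":-4.6,"dy":13.2,"dz":-3.5,"turn":30,"gripper":1},
  {"dx":-4.6,"dy":13.2,"dz":-3.5,"turn":30,"gripper":1},
  {"dx":-4.6,"dy":13.2,"dz":-3.5,"turn":30,"gripper":1},
  {"dx":-4.6,"dy":13.2,"dz":-3,"turn":30,"gripper":1},
  {"dx":-4.6,"dy":13.2,"dz":-2,"turn":30,"gripper":1},
  {"dx":-4.6,"dy":13.2,"dz":-1.2,"turn":30,"gripper":1},
  {"dx":-4.6,"dy":13.2,"dz":-1.2,"turn":30,"gripper":1},
  {"dx":-4.6,"dy":13.2,"dz":-1.2,"turn":30,"gripper":1},
])

```text
time_s: 17.82
eef_pos: [0.4749, -0.0105, 0.0281]
eef_rot: [-0.0, -0.286, 0.958, 0.0]
wrist_force: [0.4, 0.9, 0.2]
opening: 0.001
```

Run:
```python
from h import *
st()
c=ctrl.camera("scene")
crop(c,f"pics/scene12.png",280,190,160,130,4.6)
c=ctrl.camera("top")
crop(c,f"pics/top12.png",270,180,160,130,4.6)
```

```text
t17.82 tray [-115.3   43.3] z28.1 th-30.0 F [-0.07  0.92] 0.19 op0.00 q6 2.29
```

View pics/scene12.png

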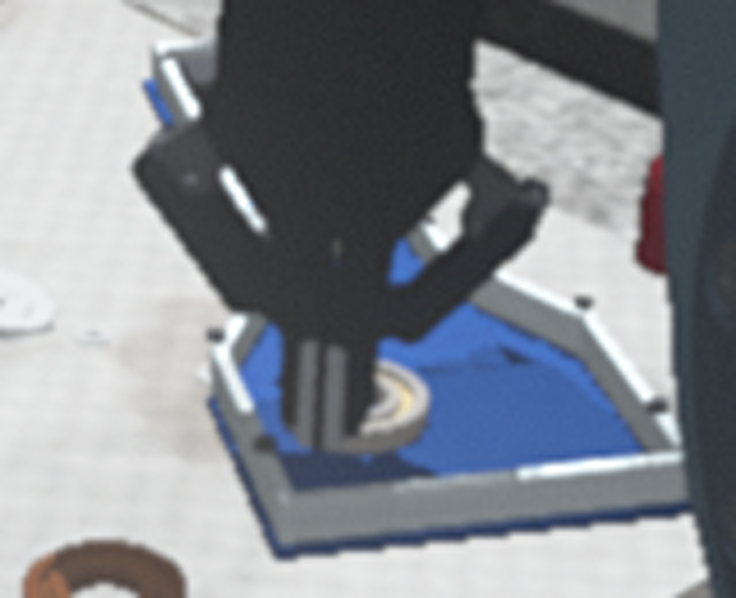

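View pics/top12.png

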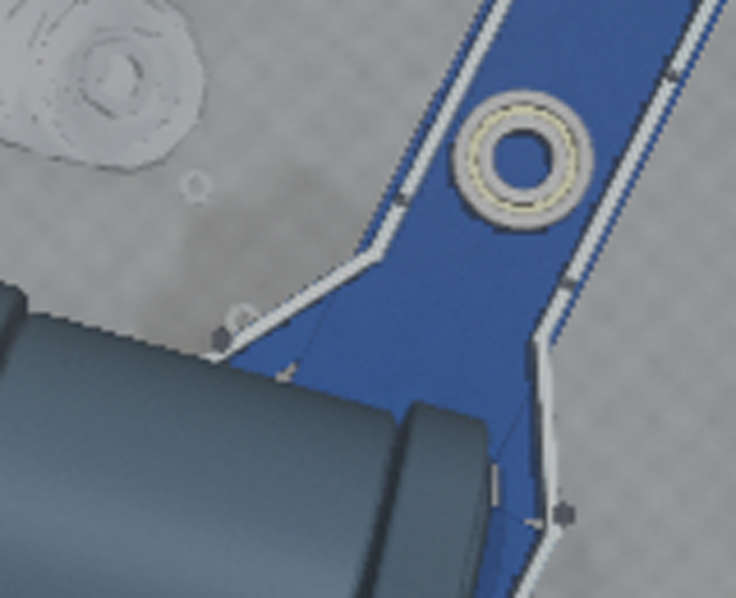

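Run:
```python
from h import *
c=ctrl.camera("top")
print(S(c,270,180,522,160))
```

```text
[52.7  1.1]
```

Call:
drive_tool([
  {"dx":0,"dy":0,"dz":0.6,"turn":0,"gripper":1},
  {"dx":0,"dy":0,"dz":1.2,"turn":0,"gripper":1},
  {"dx":0,"dy":0,"dz":1.2,"turn":0,"gripper":1},
  {"dx":0,"dy":-0.3,"dz":1.2,"turn":0,"gripper":1},
  {"dx":0,"dy":-0.6,"dz":1.2,"turn":0,"gripper":1},
  {"dx":0,"dy":-0.9,"dz":1.2,"turn":0,"gripper":1},
  {"dx":0,"dy":-1.2,"dz":1.2,"turn":0,"gripper":1},
  {"dx":0,"dy":-1.5,"dz":1.2,"turn":0,"gripper":1},
  {"dx":0,"dy":-1.8,"dz":1.2,"turn":0,"gripper":1},
  {"dx":0,"dy":-2.1,"dz":1.2,"turn":0,"gripper":1},
  {"dx":0,"dy":-2.4,"dz":1.2,"turn":0,"gripper":1},
  {"dx":0,"dy":-2.7,"dz":1.2,"turn":0,"gripper":1},
  {"dx":0,"dy":-3.0,"dz":1.2,"turn":0,"gripper":1},
  {"dx":0,"dy":-3.3,"dz":1.2,"turn":0,"gripper":1},
  {"dx":0,"dy":-3.6,"dz":1.2,"turn":0,"gripper":1},
  {"dx":0,"dy":-3.9,"dz":1.2,"turn":0,"gripper":1},
  {"dx":0,"dy":-4.2,"dz":1.2,"turn":0,"gripper":1},
  {"dx":0,"dy":-4.5,"dz":1.2,"turn":0,"gripper":1},
  {"dx":0,"dy":-4.8,"dz":1.2,"turn":0,"gripper":1},
])

```text
time_s: 20.35
eef_pos: [0.5013, -0.0507, 0.0163]
eef_rot: [-0.0, -0.286, 0.958, 0.0]
wrist_force: [-0.7, 0.3, 0.4]
opening: 0.001
```

Run:
```python
from h import *
st()
c=ctrl.camera("scene")
crop(c,f"pics/scene13.png",280,190,160,130,4.6)
```

```text
t20.35 tray [-73.6  19.2] z16.3 th-30.1 F [-0.8  -0.07] 0.41 op0.00 q6 2.22
```

View pics/scene13.png

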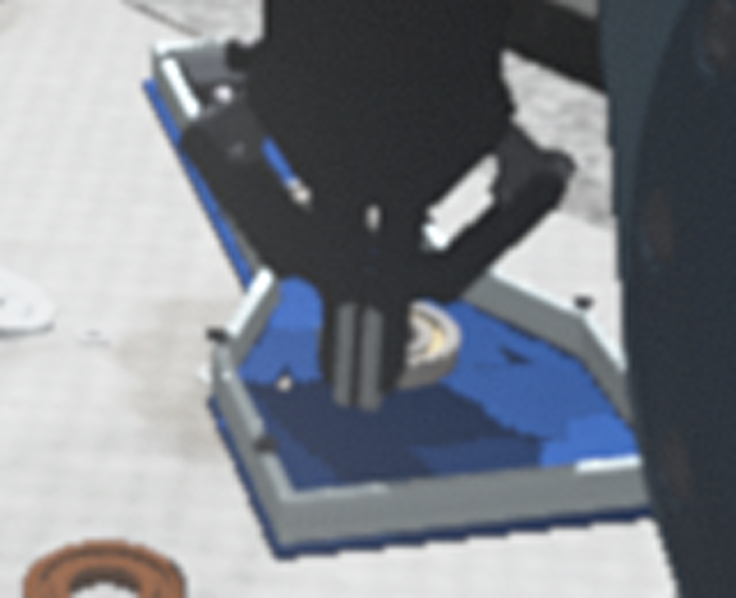

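Call:
drive_tool([
  {"dx":0,"dy":0.5,"dz":0,"turn":0,"gripper":1},
  {"dx":0,"dy":0.8,"dz":0,"turn":0,"gripper":1},
  {"dx":0.4,"dy":1.2,"dz":0,"turn":-8,"gripper":1},
  {"dx":0.9,"dy":1.4,"dz":0,"turn":-16,"gripper":1},
  {"dx":1.4,"dy":1.4,"dz":0,"turn":-24,"gripper":1},
  {"dx":2.0,"dy":1.4,"dz":0,"turn":-30,"gripper":1},
  {"dx":2.0,"dy":1.4,"dz":0,"turn":-30,"gripper":1},
  {"dx":2.0,"dy":1.4,"dz":0,"turn":-30,"gripper":1},
])

```text
time_s: 21.4
eef_pos: [0.4769, -0.0497, 0.0164]
eef_rot: [0.0, -0.523, 0.852, -0.0]
wrist_force: [1.0, 0.3, 0.5]
opening: -0.002
```

Run:
```python
from h import *
st()
c=ctrl.camera("scene")
crop(c,f"pics/scene14.png",280,190,160,130,4.6)
c=ctrl.camera("top")
crop(c,f"pics/top14.png",270,180,160,130,4.6)
print(S(ctrl.camera("scene"),280,190,460,340,.013),S(ctrl.camera("scene"),280,190,430,403,.013))
```

```text
t21.40 tray [-95.9   9.2] z16.4 th-0.2 F [0.79 0.7 ] 0.46 op-0.00 q6 1.69
[-50.8 -23.1] [-89.3  -0.4]
```

View pics/scene14.png

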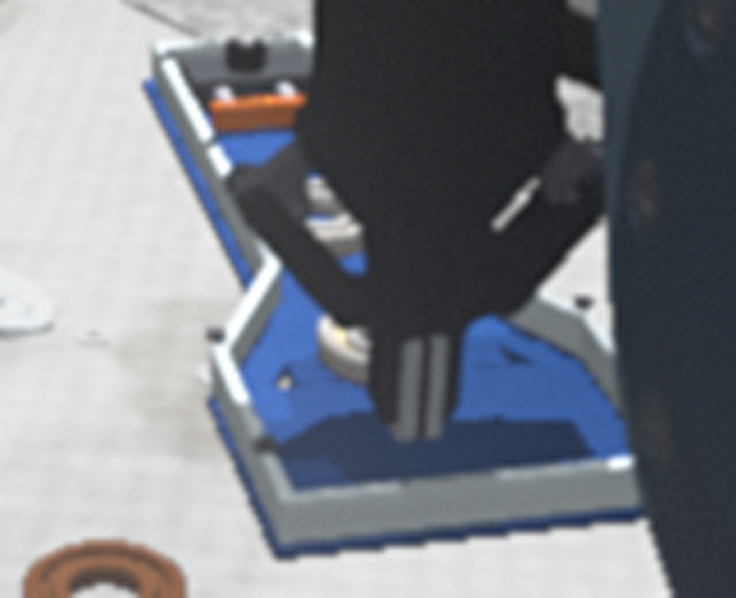

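View pics/top14.png

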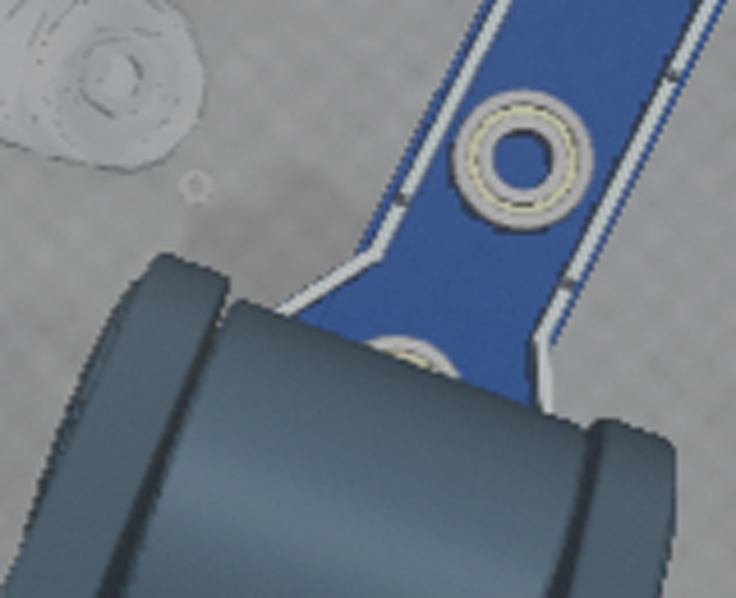

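Run:
```python
from h import *
c=ctrl.camera("top")
print(S(c,270,180,405,405))
c=ctrl.camera("scene")
print(S(c,280,190,318,345,.013))
```

```text
[-40.5  -0.9]
[-45.5  25.6]
```

Call:
drive_tool([
  {"dx":0.9,"dy":0,"dz":0,"turn":0,"gripper":1},
  {"dx":0.9,"dy":-0.7,"dz":0,"turn":0,"gripper":1},
  {"dx":0.9,"dy":-1.4,"dz":0,"turn":0,"gripper":1},
  {"dx":0.9,"dy":-1.7,"dz":0,"turn":0,"gripper":1},
  {"dx":0.9,"dy":-2.0,"dz":0,"turn":0,"gripper":1},
  {"dx":0.9,"dy":-2.3,"dz":0,"turn":0,"gripper":1},
  {"dx":0.9,"dy":-2.6,"dz":0,"turn":0,"gripper":1},
  {"dx":0.9,"dy":-2.9,"dz":0,"turn":0,"gripper":1},
  {"dx":0.9,"dy":-3.2,"dz":0,"turn":0,"gripper":1},
  {"dx":0.9,"dy":-3.5,"dz":0,"turn":0,"gripper":1},
  {"dx":0.9,"dy":-3.8,"dz":0,"turn":0,"gripper":1},
  {"dx":0.9,"dy":-4.1,"dz":0,"turn":0,"gripper":1},
  {"dx":0.9,"dy":-4.4,"dz":0,"turn":0,"gripper":1},
  {"dx":0.9,"dy":-4.7,"dz":0,"turn":0,"gripper":1},
  {"dx":0.9,"dy":-5.0,"dz":0,"turn":0,"gripper":1},
])

```text
time_s: 23.58
eef_pos: [0.5176, -0.0805, 0.0163]
eef_rot: [0.0, -0.524, 0.852, -0.0]
wrist_force: [-0.9, 0.4, 0.5]
opening: -0.0
```

Run:
```python
from h import *
st()
c=ctrl.camera("scene")
crop(c,f"pics/scene15.png",280,190,160,130,4.6)
```

```text
t23.57 tray [-45.7  -0.1] z16.3 th-0.0 F [-0.97 -0.03] 0.48 op-0.00 q6 1.66
```

View pics/scene15.png

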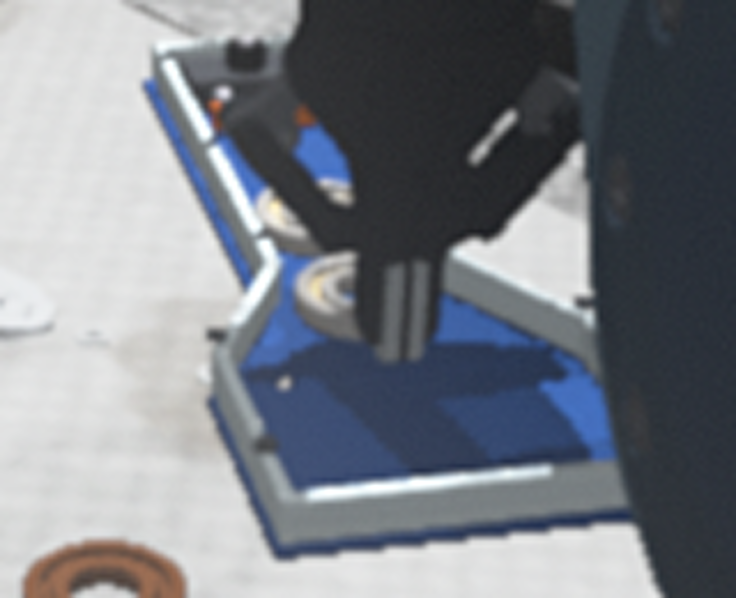

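Run:
```python
from h import *
c=ctrl.camera("scene")
print(S(c,280,190,295,285,.013))
```

```text
[-2.2 22.3]
```

Call:
drive_tool([
  {"dx":0,"dy":-0.3,"dz":0,"turn":0,"gripper":1},
  {"dx":0,"dy":-0.6,"dz":0,"turn":0,"gripper":1},
  {"dx":0,"dy":-0.9,"dz":0,"turn":0,"gripper":1},
  {"dx":0,"dy":-1.2,"dz":0,"turn":0,"gripper":1},
  {"dx":0,"dy":-1.5,"dz":0,"turn":0,"gripper":1},
  {"dx":0,"dy":-1.8,"dz":0,"turn":0,"gripper":1},
  {"dx":0,"dy":-2.1,"dz":0,"turn":0,"gripper":1},
  {"dx":0,"dy":-2.4,"dz":0,"turn":0,"gripper":1},
  {"dx":0,"dy":-2.7,"dz":0,"turn":0,"gripper":1},
  {"dx":0,"dy":-3.0,"dz":0,"turn":0,"gripper":1},
  {"dx":0,"dy":-3.3,"dz":0,"turn":0,"gripper":1},
  {"dx":0,"dy":-3.6,"dz":0,"turn":0,"gripper":1},
  {"dx":0,"dy":-3.9,"dz":0,"turn":0,"gripper":1},
  {"dx":0,"dy":-4.2,"dz":0,"turn":0,"gripper":1},
  {"dx":0,"dy":-4.5,"dz":0,"turn":0,"gripper":1},
  {"dx":0,"dy":-4.8,"dz":0,"turn":0,"gripper":1},
  {"dx":0,"dy":-5.1,"dz":0,"turn":0,"gripper":1},
  {"dx":0,"dy":-5.4,"dz":0,"turn":0,"gripper":1},
  {"dx":0,"dy":-5.6,"dz":0,"turn":0,"gripper":1},
  {"dx":0,"dy":-5.6,"dz":0,"turn":0,"gripper":1},
])

```text
time_s: 26.18
eef_pos: [0.5676, -0.1057, 0.0163]
eef_rot: [0.0, -0.524, 0.852, -0.0]
wrist_force: [0.1, -0.5, -0.4]
opening: 0.001
```

Run:
```python
from h import *
st()
c=ctrl.camera("scene")
crop(c,f"pics/scene16.png",280,190,160,130,4.6)
c=ctrl.camera("top")
crop(c,f"pics/top16.png",300,110,160,130,4.6)
```

```text
t26.18 tray [10.4 -0.1] z16.3 th-0.1 F [ 0.31 -0.42] -0.37 op0.00 q6 1.65
```

View pics/scene16.png

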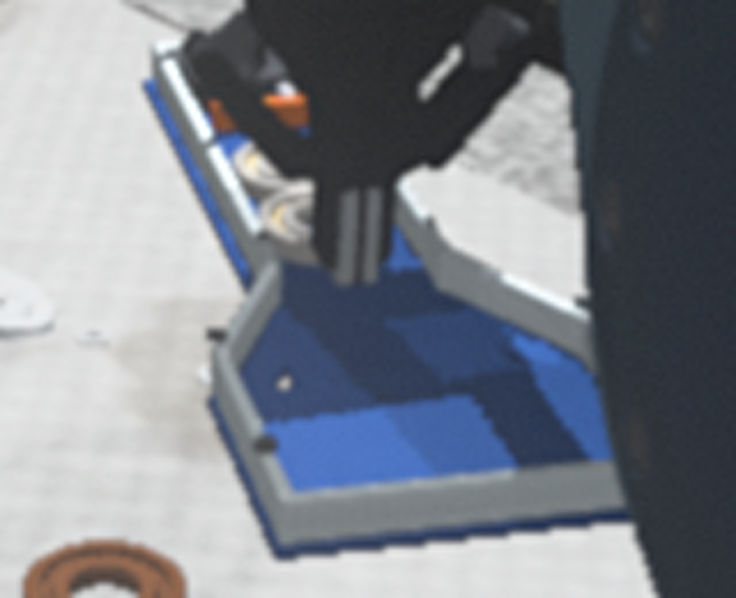

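View pics/top16.png

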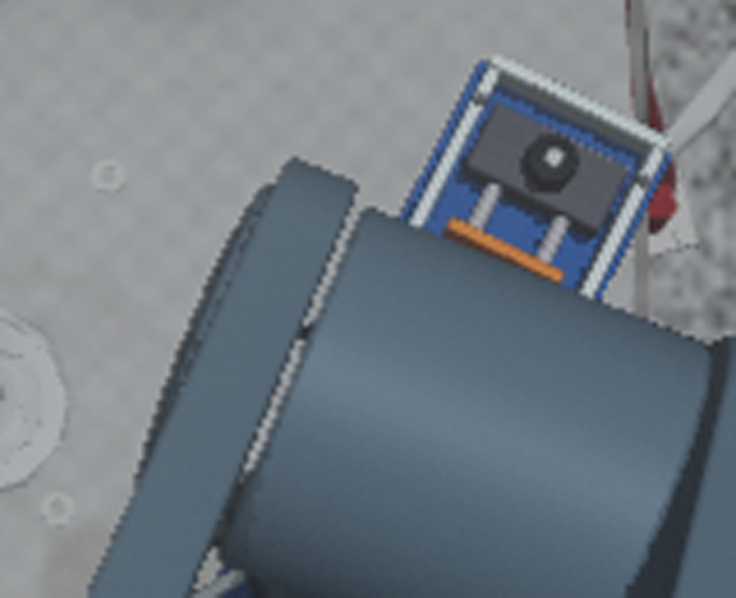

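Call:
drive_tool([
  {"dx":0,"dy":-0.3,"dz":0,"turn":0,"gripper":1},
  {"dx":0,"dy":-0.6,"dz":0,"turn":0,"gripper":1},
  {"dx":0,"dy":-0.9,"dz":0,"turn":0,"gripper":1},
  {"dx":0,"dy":-1.1,"dz":0,"turn":0,"gripper":1},
  {"dx":0,"dy":-1.3,"dz":0,"turn":0,"gripper":1},
  {"dx":0,"dy":-1.5,"dz":0,"turn":0,"gripper":1},
  {"dx":0,"dy":-1.6,"dz":0,"turn":0,"gripper":1},
  {"dx":0,"dy":-1.7,"dz":0,"turn":0,"gripper":1},
  {"dx":0,"dy":-1.7,"dz":0,"turn":0,"gripper":1},
])

```text
time_s: 27.4
eef_pos: [0.5827, -0.1133, 0.0163]
eef_rot: [0.0, -0.524, 0.852, -0.0]
wrist_force: [-0.2, -0.0, -0.2]
opening: -0.005
```

```bash
python3 -c "
from h import *
st()
c=ctrl.camera('scene')
crop(c,'pics/scene17.png',300,180,100,90,7)"
```

```text
t27.40 tray [27.2 -0.1] z16.3 th-0.0 F [-0.2  -0.14] -0.17 op-0.00 q6 1.65
```

View pics/scene17.png

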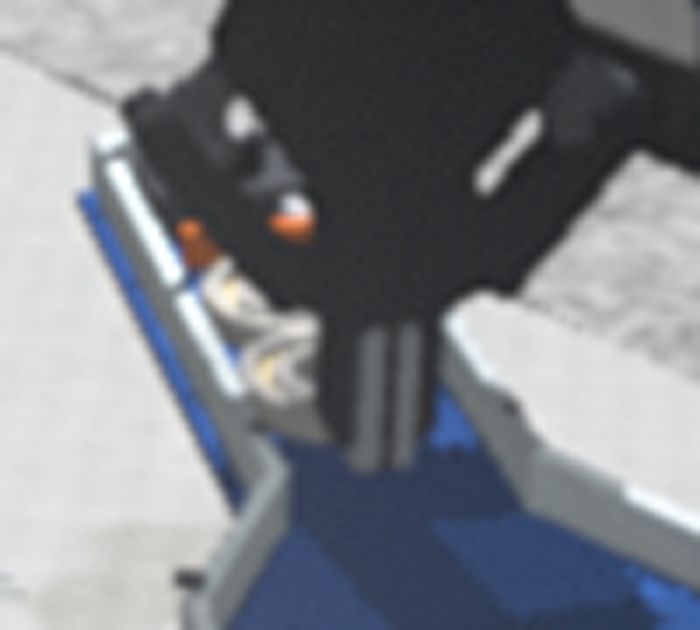

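Single file, nearly at the pad. Now feel for it in 1 mm steps.

Call:
drive_tool([
  {"dx":0,"dy":-0.1,"dz":0,"turn":0,"gripper":1},
  {"dx":0,"dy":-0.2,"dz":0,"turn":0,"gripper":1},
  {"dx":0,"dy":-0.3,"dz":0,"turn":0,"gripper":1},
  {"dx":0,"dy":-0.3,"dz":0,"turn":0,"gripper":1},
])

```text
time_s: 27.95
eef_pos: [0.5853, -0.1147, 0.0163]
eef_rot: [0.0, -0.524, 0.852, -0.0]
wrist_force: [-0.2, 1.2, 0.1]
opening: 0.001
```

Call:
drive_tool([
  {"dx":0,"dy":-0.1,"dz":0,"turn":0,"gripper":1},
  {"dx":0,"dy":-0.2,"dz":0,"turn":0,"gripper":1},
  {"dx":0,"dy":-0.2,"dz":0,"turn":0,"gripper":1},
])

```text
time_s: 28.32
eef_pos: [0.5871, -0.1156, 0.0163]
eef_rot: [0.0, -0.524, 0.852, -0.0]
wrist_force: [-0.0, -0.6, 0.4]
opening: 0.001
```

```bash
python3 -c "
from h import *
st()"
```

```text
t28.32 tray [32.3 -0.2] z16.3 th-0.1 F [ 0.25 -0.51] 0.38 op0.00 q6 1.65
```

Call:
drive_tool([
  {"dx":0,"dy":-0.1,"dz":0,"turn":0,"gripper":1},
  {"dx":0,"dy":-0.2,"dz":0,"turn":0,"gripper":1},
  {"dx":0,"dy":-0.2,"dz":0,"turn":0,"gripper":1},
])

```text
time_s: 28.7
eef_pos: [0.5887, -0.1163, 0.0162]
eef_rot: [-0.0, -0.524, 0.852, 0.0]
wrist_force: [-0.7, -0.2, 0.3]
opening: -0.002
```

```bash
python3 -c "
from h import *
st()"
```

```text
t28.70 tray [34.  -0.1] z16.2 th-0.0 F [-0.55 -0.46] 0.32 op-0.00 q6 1.65
```

Call:
drive_tool([
  {"dx":0,"dy":-0.1,"dz":0,"turn":0,"gripper":1},
  {"dx":0,"dy":-0.2,"dz":0,"turn":0,"gripper":1},
  {"dx":0,"dy":-0.2,"dz":0,"turn":0,"gripper":1},
])

```text
time_s: 29.08
eef_pos: [0.59, -0.1169, 0.0161]
eef_rot: [-0.0, -0.524, 0.852, 0.001]
wrist_force: [-4.1, 2.0, 3.3]
opening: 0.0
```

```bash
python3 -c "
from h import *
st()
c=ctrl.camera('scene')
crop(c,'pics/scene18.png',300,180,100,90,7)
c=ctrl.camera('top')
crop(c,'pics/top18.png',360,110,100,90,7)"
```

```text
t29.07 tray [35.4 -0.1] z16.1 th-0.0 F [-4.62 -0.04] 3.35 op0.00 q6 1.64
```

View pics/scene18.png

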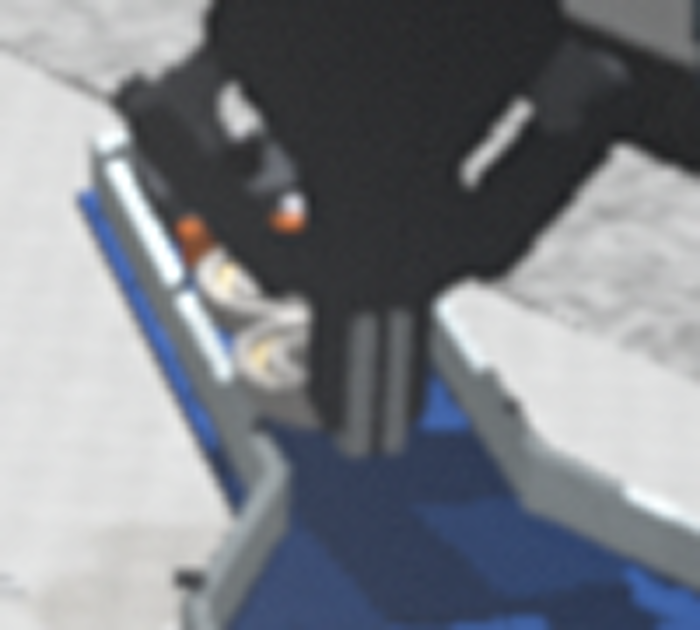

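View pics/top18.png

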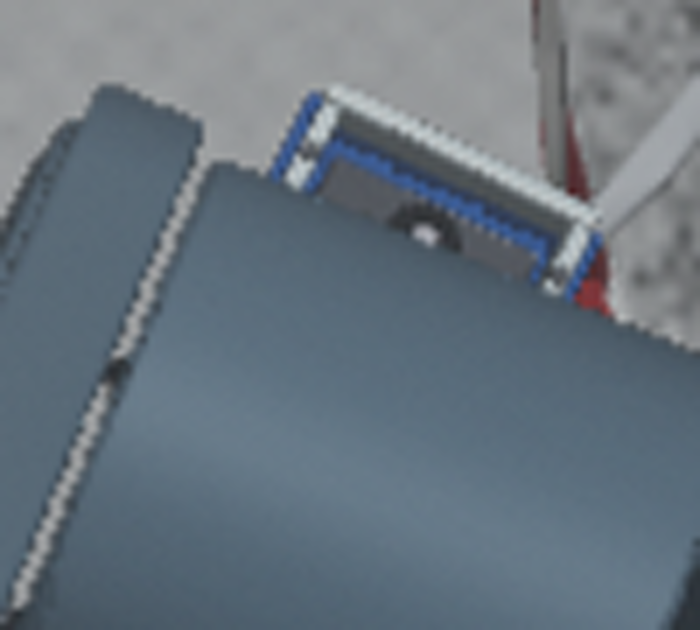

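Call:
drive_tool([
  {"dx":0,"dy":-0.1,"dz":0,"turn":0,"gripper":1},
  {"dx":0,"dy":-0.1,"dz":0,"turn":0,"gripper":1},
])

```text
time_s: 29.42
eef_pos: [0.5906, -0.1172, 0.0161]
eef_rot: [-0.001, -0.524, 0.851, 0.001]
wrist_force: [-6.2, 2.8, 4.8]
opening: -0.002
```

```bash
python3 -c "
from h import *
st()"
```

```text
t29.43 tray [36.1 -0. ] z16.1 th-0.0 F [-6.76 -0.28] 4.84 op-0.00 q6 1.64
```

Call:
drive_tool([
  {"dx":0,"dy":-0.08,"dz":0,"turn":0,"gripper":1},
  {"dx":0,"dy":-0.15,"dz":0,"turn":0,"gripper":1},
  {"dx":0,"dy":-0.15,"dz":0,"turn":0,"gripper":1},
])

```text
time_s: 29.8
eef_pos: [0.5913, -0.1175, 0.0159]
eef_rot: [-0.001, -0.524, 0.851, 0.002]
wrist_force: [-6.9, 4.4, 5.6]
opening: 0.002
```

```bash
python3 -c "
from h import *
st()"
```

```text
t29.80 tray [36.9  0. ] z15.9 th-0.0 F [-8.13  0.82] 5.62 op0.00 q6 1.64
```

Call:
drive_tool([
  {"dx":0,"dy":-0.1,"dz":0,"turn":0,"gripper":1},
  {"dx":0,"dy":-0.1,"dz":0,"turn":0,"gripper":1},
  {"dx":0,"dy":-0.1,"dz":0,"turn":0,"gripper":1},
])

```text
time_s: 30.18
eef_pos: [0.5918, -0.1177, 0.0159]
eef_rot: [-0.001, -0.524, 0.851, 0.002]
wrist_force: [-8.7, 5.1, 7.0]
opening: 0.002
```

```bash
python3 -c "
from h import *
st()"
```

```text
t30.18 tray [37.4  0.1] z15.9 th-0.0 F [-10.03   0.65] 7.04 op0.00 q6 1.64
```

Call:
drive_tool([
  {"dx":0,"dy":-0.03,"dz":0,"turn":0,"gripper":1},
  {"dx":0,"dy":-0.03,"dz":0,"turn":0,"gripper":1},
  {"dx":0,"dy":-0.03,"dz":0,"turn":0,"gripper":1},
  {"dx":0,"dy":-0.03,"dz":0,"turn":0,"gripper":1},
  {"dx":0,"dy":-0.03,"dz":0,"turn":0,"gripper":1},
  {"dx":0,"dy":-0.03,"dz":0,"turn":0,"gripper":1},
  {"dx":0,"dy":-0.03,"dz":0,"turn":0,"gripper":1},
  {"dx":0,"dy":-0.03,"dz":0,"turn":0,"gripper":1},
  {"dx":0,"dy":-0.03,"dz":0,"turn":0,"gripper":1},
  {"dx":0,"dy":-0.03,"dz":0,"turn":0,"gripper":1},
])

```text
time_s: 31.42
eef_pos: [0.5919, -0.1177, 0.0159]
eef_rot: [-0.001, -0.524, 0.851, 0.002]
wrist_force: [-9.0, 5.3, 8.0]
opening: 0.001
```

```bash
python3 -c "
from h import *
st()"
```

```text
t31.43 tray [37.5  0.1] z15.9 th-0.0 F [-10.42   0.73] 8.01 op0.00 q6 1.64
```

Call:
drive_tool([
  {"dx":0,"dy":0.1,"dz":0,"turn":0,"gripper":1},
  {"dx":0,"dy":0.2,"dz":0,"turn":0,"gripper":1},
  {"dx":0,"dy":0.3,"dz":0,"turn":0,"gripper":1},
  {"dx":0,"dy":0.5,"dz":0,"turn":0,"gripper":1},
  {"dx":0,"dy":0.8,"dz":0,"turn":0,"gripper":1},
  {"dx":0,"dy":1.2,"dz":0,"turn":0,"gripper":1},
  {"dx":0,"dy":1.5,"dz":-2,"turn":0,"gripper":1},
  {"dx":0,"dy":2,"dz":-5,"turn":0,"gripper":1},
  {"dx":0,"dy":8,"dz":-8,"turn":0,"gripper":1},
  {"dx":0,"dy":14,"dz":-8,"turn":0,"gripper":1},
  {"dx":0,"dy":18,"dz":-8,"turn":0,"gripper":1},
  {"dx":0,"dy":18,"dz":-8,"turn":0,"gripper":1},
  {"dx":0,"dy":18,"dz":-8,"turn":0,"gripper":1},
])

```text
time_s: 33.05
eef_pos: [0.4347, -0.0386, 0.0971]
eef_rot: [0.001, -0.524, 0.852, -0.001]
wrist_force: [-0.0, -0.6, 0.3]
opening: 0.001
```

```bash
python3 -c "
from h import *
st()
c=ctrl.camera('scene')
crop(c,'pics/scene19.png',280,170,160,130,4.6)
c=ctrl.camera('top')
crop(c,'pics/top19.png',310,110,160,130,4.6)"
```

```text
t33.05 tray [-1.385e+02  1.000e-01] z97.1 th-0.1 F [ 0.26 -0.56] 0.29 op0.00 q6 1.68
```

View pics/scene19.png

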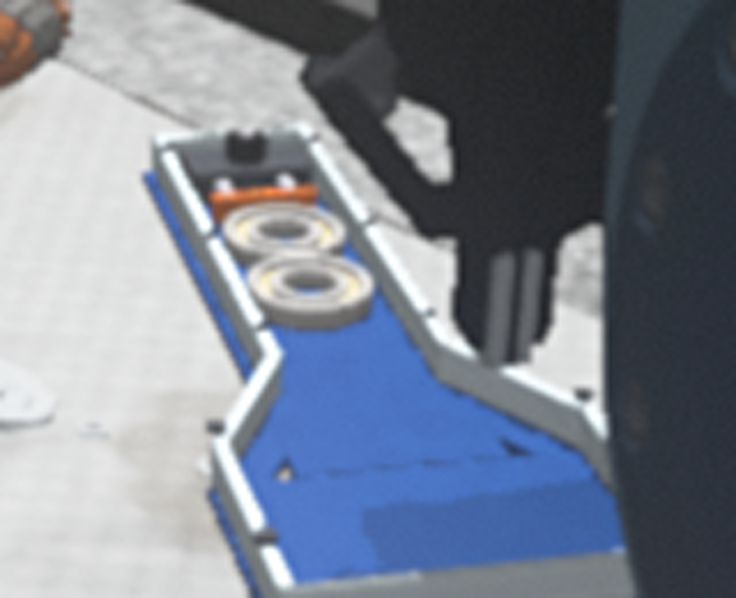

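View pics/top19.png

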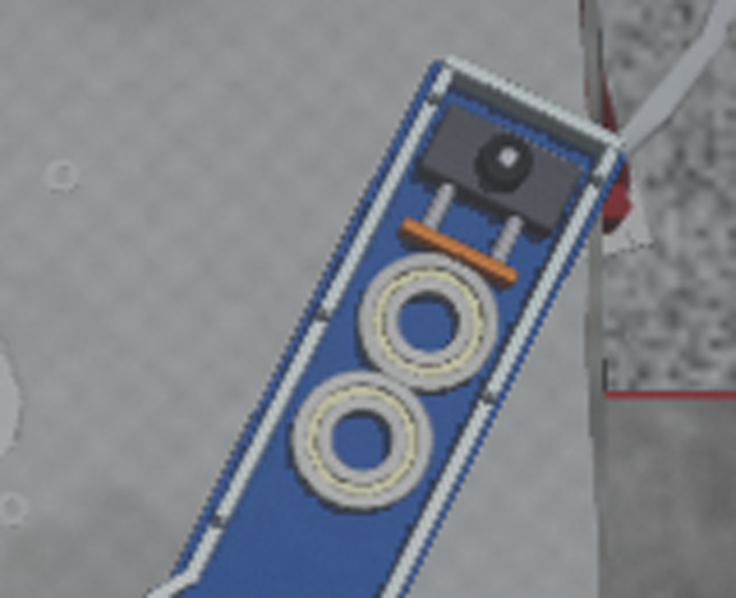

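```bash
python3 -c "
from h import *
c=ctrl.camera('top')
a,b=S(c,310,110,428,322),S(c,310,110,361,440);print(a,b,np.linalg.norm(a-b))
print(ctrl.hand_in())"
```

```text
[116.5  -1.7] [69.2  0.6] 47.355886645695904
the job is handed in; nothing more can be done
None
```

The job is handed in, finished at about 33 s of the 72 s allowed. No verdict is given, so the results below are from my own checks.

- **Clearing the jam:** I nudged bearing_1 back to about x = -81 mm while bearing_2 stayed at the funnel. I then slid bearing_2 along the wall into the lane, to about x = 53 mm. Bearing_1 followed in behind it.
- **Pressing the pad:** I pushed on bearing_1 only, and first felt the pad with the tool at about x = 34 mm. I held for over 1.2 s with a lane force of 10.0 to 10.4 N. The tool had moved about 3.3 mm past contact, which fits roughly 10 N at the pad.
- **After backing off:** The last top picture shows both bearings flat in single file and touching, at about x = 116 and x = 69 mm. Their centres measured 47.4 mm apart; touching bearings would be 48 mm, so this is within camera error. The gripper is clear of the tray.

**Uncertainties:**
- **Vertical force:** While pressing, the wrist also read 7 to 8 N vertical, so the fingers were pressing bearing_1 down. That makes about 13 N in total, below the 22 N limit.
- **Pad force:** I never measured the pad force directly. Allowing for floor friction under bearing_1, it could be nearer 8.5 N than 10 N, still inside the 6 to 16 N window.
- **Tray fit:** My fit of the tray's position was off by up to about 3.6 mm at the tray's far corners.

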